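# Release, tilt and lock a document stand to a reading slope

### The job

The document stand on the table is locked upright. Flick its red lock pedal up to release it, tilt the board back to a slope of about 45 degrees (40 to 50 will do), and push the pedal down until the lock drops fully home; if it stops short, it is resting on a tooth, so nudge the board until it drops in. Then let go of everything, and press once on the face of the board (a push of about 5 N) to check that it holds; do not knock the other things about.

Things in the scene. Friction and masses are not known exactly. Their poses are not given: they have to be found in the camera images.
- stand: desktop document stand, fixed to the table: dark steel base plate 176 x 250 x 12 mm, from 48 mm in front of the hinge to 128 mm behind it and from y = -133 to +117 mm. Origin on the table straight below the middle of the board's hinge axis, which lies along y, 40 mm up. x axis from the front (reader's side, with pedal and ledge) to the back, y along the hinge to the left, z up.
- board: tilting panel: aluminium, grey mat on its face, 160 mm from hinge to top edge, 190 mm wide (stand y = -95 to +95 mm), 6 mm thick, about 0.4 kg, with a ledge 26 mm deep along the bottom of its face. Origin on the hinge axis at mid-width; x axis runs up the board to its top edge, z axis out of the face to the reader.
- board_top (a point): middle of the board's top edge, on its face; 164 mm from the hinge axis
- board_tilt (a joint): slope of the board in rad: 0 = lying flat to the back, 0.785 = 45 degrees, 1.57 = upright. Friction hinge (0.65 N m): with the lock off it stays where it is put. Pushing its face to the back and down lowers the slope. Locked in a notch it has 1 to 2 degrees of play.
- quadrant_hub (a point): hub, on the hinge axis, of the steel quadrant (radius 81 mm) at the right end of the board, turning with it. It has a long gap for the upright board, which can rock there but not be lowered, and notches every 8 degrees for slopes of about 30 to 60 degrees, 7 mm deep. Just where they lie varies by up to 4 degrees from stand to stand and is not told: it must be felt.
- lever (a joint): lock lever in rad: 0 = fully down, pawl home between two teeth (locked); 0.07 to 0.10 = pawl resting on top of a tooth (not locked); 0.5 = fully up (released). A spring snaps it over dead centre at 0.25 and holds it either way; it takes 2 to 5 N at the pedal. From the top of a tooth the spring drops the pawl in by itself as soon as the board is moved to a notch.
- lock_lever: the lock lever with its pedal. Origin on its pivot (axis along stand y): 60 mm behind the board's hinge axis, 117 mm above the table, at stand y = -120 mm. It runs from there to the front, over the quadrant, to the red pedal.
- pedal_top (a point): middle of the top face of the red ribbed pedal at the lever's front end: 42 mm long (stand x) x 34 mm wide x 9 mm thick, its front edge raised 0.3 rad when the lever is down. It turns with the lever. Down, it lies 70 mm in front of the hinge axis, 143 mm above the table; fully up, about 60 mm higher and 28 mm farther back. Free air in front, at both sides and under its front half.
- tape_1: bystander: roll of tan tape lying flat, 104 mm across, 25 mm high; origin at the centre of its underside
- staple_box_a: bystander: white box of staples, 41 x 74 x 27 mm; origin at the centre of its underside
- clip_box: bystander: white box of paper clips, 53 x 75 x 21 mm; origin at the centre of its underside
- eraser: bystander: white eraser in a grey sleeve, 23 x 52 x 13 mm; origin at the centre of its underside

How it is judged:
On the way, in this order (a step that is already met when the one before it is completed fails the run):
1. the lock pedal has been flicked fully up, releasing the board (value of joint lever above 0.4 rad), for 0.2 s.
2. the board stands at 37 to 53 degrees, the lever is fully home (below 0.05 rad) and the fingers have let go of board and pedal (value of joint board_tilt between 0.645 and 0.925 rad and value of joint lever below 0.05 rad and contact force between the fingers and board below 0.5 N and contact force between the fingers and lock_lever below 0.5 N), for 0.2 s.
3. the fingers press on the board with more than 3 N and the lock holds it (value of joint board_tilt between 0.645 and 0.925 rad and value of joint lever below 0.05 rad and contact force between the fingers and board above 3 N), for 0.1 s.
At the end, for the whole second after the job is handed in: the lever is fully down (below 0.05 rad, pawl home between two teeth), the board is at rest at 37 to 53 degrees and holds (value of joint board_tilt between 0.645 and 0.925 rad and value of joint lever below 0.05 rad and velocity of joint board_tilt between -0.05 and 0.05 rad/s); the robot touches nothing.
It fails at once if one of the things standing round about (tape roll, staple box, clip box, eraser) is moved by more than 30 mm (distance of any of tape_1, staple_box_a, clip_box, eraser from where it was at the start of the episode above 0.03 m).
It also fails if it takes over 61 s, if anything falls off the work surface, if the arm or the gripper's body presses on something with over 40 N, if the wrist force passes 120 N, or if a joint passes its speed limit or range.

### The arm

A 6-joint arm with a two-finger parallel gripper is mounted at the origin on a cart in front of the work surface, level with it; the furniture and walls round the work are solid. World frame = base frame: x ahead of the robot, y to its left, z up, the work surface at z = 0. Lengths are in m, angles in rad, forces in N, time in s.
With the tool pointing down it reaches from about 0.25 to 0.725 m from the base axis. Payload 4 kg.
Tool frame: the origin (TCP) lies at the very end of the fingers, on their centre line; the grasp point (between the pads) lies 19 mm behind it; z points along the fingers, y is the line along which they close (so a half turn about z gives the same grasp; the last joint's range is limited). The gripper opens to 85 mm and grips with 20 to 120 N. Pads are 22 mm wide; open, the fingers measure 114 mm over their backs; the gripper's body (76 mm by 85 mm) begins 54 mm behind the grasp point. The pads swing forward as they close: fully open they stand 13 mm farther back than shut.
Start: joints at [0, 0.241, 0.005, 1.335, 0, 1.571], TCP at [0.5, -0, 0.203] pointing down, gripper open.
Joint ranges: [-2.72, 2.72], [-1.05, 1.87], [-1.09, 1.28], [-1.99, 2.15], [-1.42, 1.44], [-3.14, 3.14]. Speed limits (rad/s): [2.79, 2.79, 3.14, 3.14, 3.14, 3.14].

### API

Orientations are given as a unit quaternion [x, y, z, w].
In Python, from workcell import bot, vision, workorder gives the robot as it stands.
- The arm moves only by the shell command python3 -m creep 'ROWS' [OPENING]. ROWS is JSON, a list of rows, each a list of 2 entries, a list of its own where there are three numbers: the shift along the tool's x, y, z in mm, then the turn, a rotation vector about the tool's x, y, z in rad. In form: [[[dx, dy, dz], [wx, wy, wz]], ...]. A call has 1 to 12 rows; each row shifts and turns the commanded pose from where the row before left it, along the tool's axes as they then stand; what a row does not reach is not made up. A row lasts 1/8 s, in which the tool goes at most 62.5 mm and 10.7 degrees, less where a joint would pass 70% of its speed; a pose out of reach is approached as far as the arm can. A call is refused whole if a number of a shift passes 62.5 or a number of a turn 0.188, either way. A call with a gripper value outside its range is refused whole. OPENING is the finger opening in mm, from 0 to 85.4, set as the call begins (- or left out, the last holds). The fingers move at their own pace and stop on an object; the grip force is fixed at half the most. Time passes only in rows, so rows that do not move let the fingers close. It gives the time, the measured TCP pose, the force, the opening and the grip force at its end, in the units of the state.
- bot.get_obs(): the state, without advancing time (a new reading comes with each control period).
- vision.camera(name): name is "scene" or "side" or "wrist"; returns a dict with "image" (480x640x3 uint8, blue, green, red), "z_map" (480x640 float32, m along the optical axis (not along the pixel's ray), 0 where there is no reading), "K" (3x3 intrinsics, pixels), "rvec" (rotation vector, rad) and "tvec" (3), from world to camera coordinates, as OpenCV has them; the wrist camera has in their place "tool_from_camera" (4x4, takes a point from camera to tool coordinates, whose origin is the TCP and whose axes are the flange's). Camera axes: x right, y down, z forward; pixel columns grow to the right and rows downward; lengths in m; the calibration is good to about 2 mm. A picture is of the moment at which its call begins: read the wrist's pose just before it.
- workorder.job_done(): hands the job in; it is judged then, once.
Trained networks look in a picture, given as the dict that the camera call returned (one of the last four; its "shot" number tells which), for a name from the list of things; names that differ only in an ending like _2 or _b are one class to them, and where a whole thing is asked for, a point or a joint stands for the part that bears it (a point fixed in the world has none). Each returns a list of dicts, best first, with "score" (0 to 1); they miss things now and then, are a little off and sometimes report something else, mostly with a low value. They report only what shows in the picture. A call takes as long as a camera call.
- vision.spot_in(picture, query): "position" ([column, row] in pixels, amid what is visible of it).
- vision.place_of(picture, query): "position" ([column, row] in pixels: a listed point, or the origin of a listed thing).
The state is a dict: "clock": time; "joint_pos": joint angles; "joint_vel": joint speeds; "tau": joint torques, N m; "eef_pos": TCP position; "tool_rot": TCP orientation; "ft_force": force on the tool from outside, world axes, zero at the start; "ft_torque": the same for the moment, N m; "grip_width": finger opening in m; "grasp_force": force on a finger pad.
Only numpy, scipy, OpenCV 4.12 (cv2) and the standard library are available. Lean on these libraries where they do the work, as an engineer would, in place of code of your own. Each camera call takes 0.05 s, during which the arm holds its last target. There are 200 camera calls.

## Working session

There is one attempt and no reset: what is moved stays moved. The work goes in short steps, Python scripts to look and compute and a shell command to move; the robot and the scene stay as the last step left them, time stands still between calls to the robot, and variables do not carry over. Pictures are saved under pics/ and viewed, at most 10 in all, crops included, and the job is handed in when it is done.

```bash
ls; mkdir -p pics
cat > h.py <<'E'
import numpy as np, cv2
from scipy.spatial.transform import Rotation as R
from workcell import bot, vision, workorder
def wpt(p,uv,z=None,r=2):
    u,v=map(int,np.round(uv)); 
    if z is None:
        a=p['z_map'][max(v-r,0):v+r+1,max(u-r,0):u+r+1]; a=a[a>0]; z=np.median(a) if a.size else np.nan
    c=np.linalg.inv(p['K'])@[uv[0],uv[1],1]*z
    return cv2.Rodrigues(np.array(p['rvec'],float))[0].T@(c-np.ravel(p['tvec']))
def proj(p,X):
    return cv2.projectPoints(np.array(X,float).reshape(-1,3),np.array(p['rvec'],float),np.array(p['tvec'],float),p['K'],None)[0].reshape(-1,2)
E
python3 - <<'E'
from h import *
np.set_printoptions(precision=3,suppress=True)
for c in ['scene','side']:
    p=vision.camera(c); cv2.imwrite(f'pics/{c}0.png',p['image'])
    print(c,'campos',-cv2.Rodrigues(np.array(p['rvec'],float))[0].T@np.ravel(p['tvec']))
    for q in ['stand','board','board_top','quadrant_hub','pedal_top','lock_lever','tape_1','staple_box_a','clip_box','eraser']:
        for d in vision.place_of(p,q)[:2]: print(q,d['score'],np.array(d['position']),wpt(p,d['position']))
print(bot.get_obs())
E
```

```text
pics
scene campos [0.045 0.734 0.796]
stand 0.82 [305.7 296.1] [0.485 0.265 0.054]
stand 0.61 [402.8 220.6] [ 0.499 -0.075  0.007]
board 0.96 [308.5 283.4] [0.505 0.235 0.049]
board_top 0.56 [303.3 217.7] [0.524 0.225 0.195]
quadrant_hub 0.95 [340.8 246. ] [0.524 0.116 0.049]
pedal_top 0.57 [374.8 216.6] [0.466 0.091 0.144]
staple_box_a 0.72 [220.4 367.7] [0.501 0.46  0.028]
staple_box_a 0.71 [360.4 195.1] [ 0.617 -0.07   0.021]
clip_box 0.97 [362.6 193.9] [ 0.616 -0.078  0.021]
eraser 0.51 [403.7 218.4] [ 0.499 -0.078  0.011]
side campos [ 0.315 -0.45   0.638]
stand 0.61 [300.4 260.8] [0.469 0.079 0.143]
board 0.73 [298.6 248.7] [0.506 0.216 0.05 ]
board_top 0.94 [301.6 181.1] [0.455 0.004 0.345]
board_top 0.41 [298.4 249.5] [0.505 0.213 0.051]
quadrant_hub 0.77 [330.2 282.8] [0.532 0.105 0.045]
pedal_top 0.81 [296.9 254.6] [0.468 0.097 0.143]
lock_lever 0.62 [362.1 243.6] [0.596 0.106 0.121]
lock_lever 0.26 [300.7 264.3] [0.468 0.076 0.138]
tape_1 0.68 [226.8 258.1] [0.367 0.3   0.001]
tape_1 0.55 [296.4 255.6] [0.466 0.094 0.144]
staple_box_a 0.96 [272.5 207. ] [0.505 0.417 0.024]
clip_box 0.59 [424.3 366.3] [ 0.612 -0.109  0.022]
eraser 0.66 [361.7 382.3] [ 0.508 -0.093  0.013]
{'clock': 1.1, 'joint_pos': array([ 0.   ,  0.241,  0.005,  1.335, -0.   ,  1.571]), 'joint_vel': array([ 0.001, -0.002, -0.001, -0.   , -0.001, -0.001]), 'tau': array([ -0.001, -37.222,  25.269,   0.001,  -0.   ,   0.   ]), 'eef_pos': array([ 0.5  , -0.   ,  0.203]), 'tool_rot': array([0.707, 0.707, 0.   , 0.   ]), 'ft_force': array([-0.189,  0.245,  0.541]), 'ft_torque': array([-0.005, -0.019, -0.023]), 'grasp_force': 0.0, 'grip_width': 0.08548369737073043}
```

View pics/scene0.png

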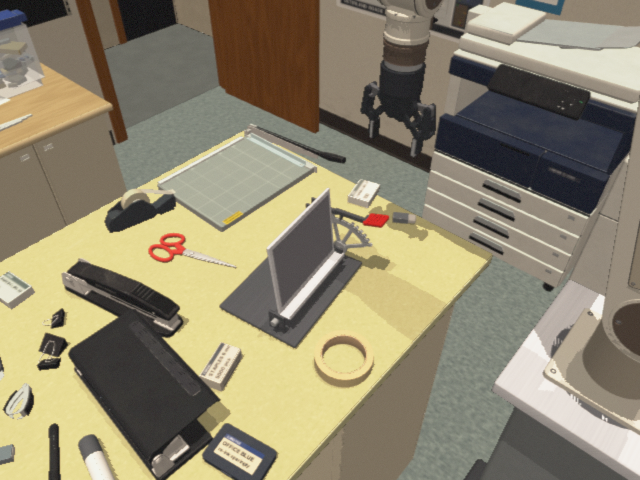

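View pics/side0.png

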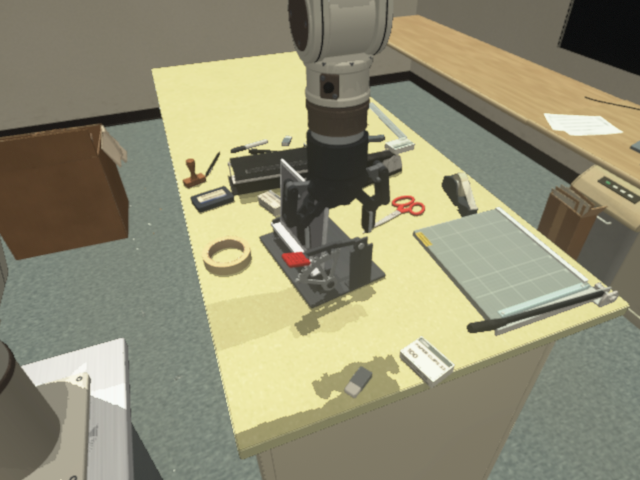

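The scene view shows the upright board at (305,245) and its base plate, with the red pedal at (375,219). The tape roll is at (345,358), staple box (221,366) and clip box (364,193). In the side view the pedal is at (296,258), the lever runs to its bracket at (360,250), and the eraser is at (359,381). Next I fit the stand pose from depth.

Run:
```python
from h import *
np.set_printoptions(precision=4,suppress=True)
for c in ['scene','side']:
    p=vision.camera(c); z=p['z_map']; v,u=np.mgrid[:480,:640]
    rays=np.stack([u,v,np.ones_like(u)],-1)@np.linalg.inv(p['K']).T*z[...,None]
    W=(rays-np.ravel(p['tvec']))@cv2.Rodrigues(np.array(p['rvec'],float))[0]
    im=p['image'].astype(int); reg=(z>0)&(W[...,0]>.38)&(W[...,0]<.72)&(W[...,1]>.03)&(W[...,1]<.37)
    dark=im.max(-1)<110
    m=reg&dark&(abs(W[...,2]-.012)<.004)
    rc=cv2.minAreaRect(W[m][:,:2].astype(np.float32)*1000); print(c,m.sum(),rc, cv2.boxPoints(rc).tolist())
    red=reg&(im[...,2]>130)&(im[...,1]<70)&(im[...,0]<70); P=W[red]
    print('red',len(P),np.median(P,0),P.min(0),P.max(0), cv2.minAreaRect(P[:,:2].astype(np.float32)*1000))
    b=reg&(W[...,2]>.075)&(W[...,2]<.19)&(W[...,1]>.14)&(W[...,1]<.32)&(W[...,0]<.62); P=W[b]
    if c=='scene':
        # ransac-like plane
        best=None;rng=np.random.default_rng(0)
        for _ in range(300):
            q=P[rng.choice(len(P),3,False)];n=np.cross(q[1]-q[0],q[2]-q[0]);n/=np.linalg.norm(n)+1e-12
            i=abs((P-q[0])@n)<.002
            if best is None or i.sum()>best.sum():best=i
        Q=P[best];c0=Q.mean(0);n=np.linalg.svd(Q-c0,full_matrices=False)[2][2];print('plane',best.mean(),c0,n,'yaw',np.degrees(np.arctan2(n[1],n[0])),Q.min(0),Q.max(0))
    for q in ['tape_1','staple_box_a','clip_box','eraser']:
        pass
```

```text
scene 4315 ((545.194091796875, 241.5426025390625), (219.10926818847656, 250.43051147460938), 21.430320739746094) [[397.4639587402344, 318.0728759765625], [488.9635925292969, 84.95648956298828], [692.9241943359375, 165.0123291015625], [601.424560546875, 398.12872314453125]]
red 231 [0.4592 0.0982 0.1442] [0.4406 0.0775 0.1335] [0.4807 0.1117 0.1509] ((460.5478515625, 94.7829360961914), (38.577884674072266, 31.641271591186523), 5.105921745300293)
plane 0.9836440955184822 [0.5159 0.2359 0.135 ] [-0.9833 -0.1578  0.0907] yaw -170.88085421277108 [0.4962 0.1402 0.075 ] [0.537  0.3198 0.1899]
side 2500 ((551.4159545898438, 224.6522216796875), (173.0784912109375, 246.83489990234375), 8.969393730163574) [[446.69329833984375, 333.06842041015625], [485.17657470703125, 89.25189208984375], [656.1386108398438, 116.23602294921875], [617.6553344726562, 360.05255126953125]]
red 247 [0.4603 0.0851 0.145 ] [0.4421 0.0721 0.1346] [0.484  0.1041 0.1505] ((462.59844970703125, 89.82247924804688), (38.50230026245117, 31.58403778076172), 10.516902923583984)
```

Stand yaw is about 9°, its origin is near (0.511, 0.227), and the pedal is near (0.461, 0.094, 0.143). I'll pinch the pedal from above by its sides and swing it up. First I rise, shift over it and turn the wrist.

```bash
python3 -m creep '[[[0,0,-40],[0,0,-0.173]],[[0,0,-30],[0,0,-0.173]],[[0,0,0],[0,0,-0.173]],[[0,0,0],[0,0,-0.173]],[[0,0,0],[0,0,-0.173]],[[0,0,0],[0,0,-0.173]],[[0,0,0],[0,0,-0.173]],[[0,0,0],[0,0,-0.173]],[[0,0,0],[0,0,-0.173]],[[0,0,0],[0,0,-0.173]]]' 60
python3 - <<'E'
from h import *
np.set_printoptions(precision=4,suppress=True)
o=bot.get_obs();M=R.from_quat(o['tool_rot']);print(o['joint_pos'],M.as_matrix())
print('shift mm',M.inv().apply(np.array([.461,.094,.24])-o['eef_pos'])*1000)
E
```

```text
clock: 2.45
eef_pos: [0.5, 0.0, 0.2727]
tool_rot: [-0.082, 0.997, 0.0, 0.0]
ft_force: [0.2, -0.2, 1.1]
grip_width: 0.06
grasp_force: 0.0
[-0.      0.2224  0.162   1.5104  0.     -0.1649] [[-0.9864 -0.1642  0.    ]
 [-0.1642  0.9864  0.    ]
 [-0.      0.     -1.    ]]
shift mm [23.0317 99.1203 32.7048]
```

```bash
python3 -m creep '[[[6,25,0],[0,0,0]],[[6,25,0],[0,0,0]],[[6,25,10],[0,0,0]],[[5,24,20],[0,0,0]],[[0,0,0],[0,0,0]]]'
python3 - <<'E'
from h import *
np.set_printoptions(precision=4,suppress=True)
o=bot.get_obs();M=R.from_quat(o['tool_rot'])
p=vision.camera('wrist');cv2.imwrite('pics/w1.png',p['image'])
T=p['tool_from_camera'];im=p['image'].astype(int)
m=(im[...,2]>120)&(im[...,1]<70)&(im[...,0]<70)&(p['z_map']>0)&(p['z_map']<.4)
v,u=np.nonzero(m);C=(np.linalg.inv(p['K'])@np.stack([u,v,np.ones(len(u))]))*p['z_map'][m]
P=(T[:3,:3]@C).T+T[:3,3]; print('tool frame red',len(P),np.median(P,0),P.min(0),P.max(0),np.percentile(P,[5,95],axis=0))
print('world',M.apply(np.median(P,0))+o['eef_pos'],o['eef_pos'])
print(vision.place_of(p,'pedal_top')[:1])
E
```

```text
clock: 3.08
eef_pos: [0.4601, 0.0949, 0.2415]
tool_rot: [-0.081, 0.997, -0.0, -0.002]
ft_force: [-0.0, -0.2, 0.4]
grip_width: 0.06
grasp_force: 0.0
tool frame red 1744 [ 0.0055 -0.0035  0.0951] [-0.0229 -0.0194  0.091 ] [0.0175 0.0131 0.1059] [[-0.0199 -0.0176  0.0924]
 [ 0.0162  0.0109  0.1033]]
world [0.455  0.0905 0.1464] [0.4601 0.0949 0.2415]
[{'position': [321.4, 232.6], 'score': 0.94}]
```

View pics/w1.png

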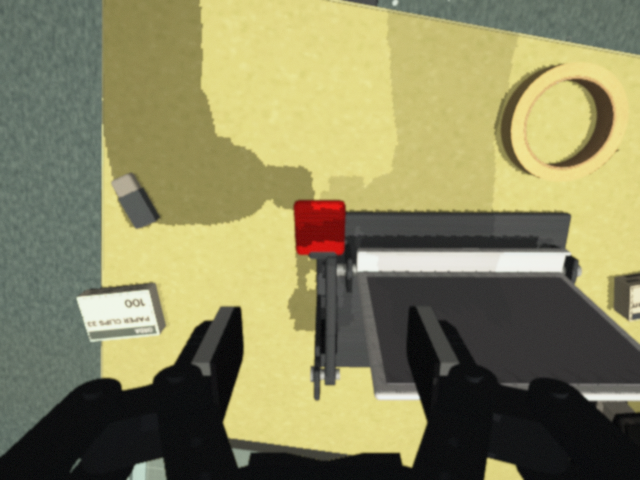

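The wrist view shows the pedal at (320,228) between the fingers, about 3 mm off-centre in tool y, with free air on both sides. I go down around it and close to near contact first.

```bash
python3 -m creep '[[[-2,-3,30],[0,0,0]],[[0,0,30],[0,0,0]],[[0,0,30],[0,0,0]],[[0,0,30],[0,0,0]],[[0,0,0],[0,0,0]]]' && python3 -m creep '[[[0,0,0],[0,0,0]],[[0,0,0],[0,0,0]],[[0,0,0],[0,0,0]]]' 36 
python3 -m creep '[[[0,0,0],[0,0,0]],[[0,0,0],[0,0,0]]]' 30
python3 - <<'E'
from h import *
p=vision.camera('side');a=proj(p,[.461,.094,.14])[0].astype(int);i=p['image'][a[1]-90:a[1]+90,a[0]-120:a[0]+120]
cv2.imwrite('pics/s2.png',cv2.resize(i,None,fx=3,fy=3))
E
```

```text
clock: 3.8
eef_pos: [0.463, 0.0903, 0.1214]
tool_rot: [-0.079, 0.997, -0.0, -0.002]
ft_force: [0.1, -0.2, -0.4]
grip_width: 0.0604
grasp_force: 0.0
clock: 4.18
eef_pos: [0.4649, 0.0915, 0.1238]
tool_rot: [-0.079, 0.997, 0.0, 0.001]
ft_force: [-0.9, -0.0, -1.1]
grip_width: 0.0359
grasp_force: 0.0
clock: 4.42
eef_pos: [0.4641, 0.0915, 0.1229]
tool_rot: [-0.08, 0.997, 0.0, 0.0]
ft_force: [0.4, -0.7, 0.0]
grip_width: 0.0303
grasp_force: 0.0
```

View pics/s2.png

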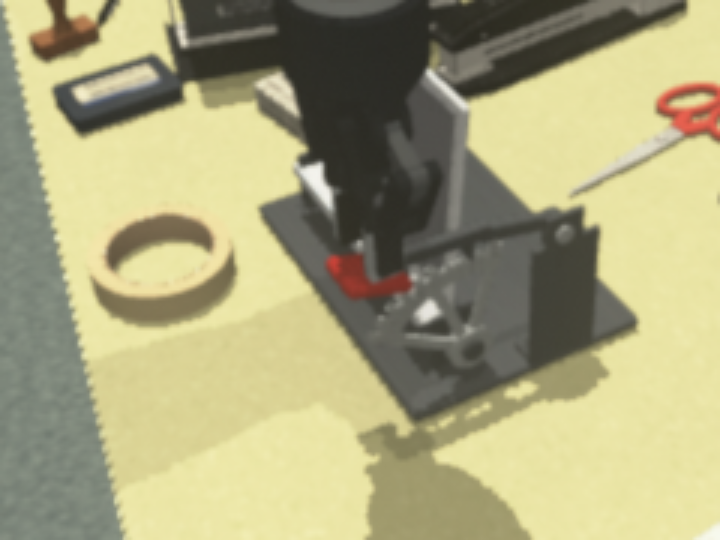

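The crop shows the fingertip at (385,275) still above the red pedal at (370,285), so the fingers closed over it rather than round it. I reopen, go lower and close again.

```bash
python3 -m creep '[[[0,0,0],[0,0,0]],[[0,0,0],[0,0,0]],[[4,0,8],[0,0,0]],[[0,0,8],[0,0,0]],[[0,0,0],[0,0,0]]]' 60; python3 -m creep '[[[0,0,0],[0,0,0]],[[0,0,0],[0,0,0]],[[0,0,0],[0,0,0]]]' 38; python3 -m creep '[[[0,0,0],[0,0,0]],[[0,0,0],[0,0,0]]]' 32
python3 - <<'E'
from h import *
p=vision.camera('side');a=proj(p,[.461,.094,.14])[0].astype(int);i=p['image'][a[1]-50:a[1]+50,a[0]-60:a[0]+60]
cv2.imwrite('pics/s3.png',cv2.resize(i,None,fx=5,fy=5,interpolation=2))
E
```

```text
clock: 5.1
eef_pos: [0.4591, 0.0906, 0.1056]
tool_rot: [-0.08, 0.997, -0.0, -0.001]
ft_force: [0.2, -0.0, 0.4]
grip_width: 0.0603
grasp_force: 0.0
clock: 5.48
eef_pos: [0.4603, 0.0909, 0.1069]
tool_rot: [-0.08, 0.997, 0.0, 0.0]
ft_force: [-0.7, -0.6, 0.3]
grip_width: 0.0379
grasp_force: 0.0
clock: 5.72
eef_pos: [0.4602, 0.0912, 0.1071]
tool_rot: [-0.08, 0.997, 0.0, 0.0]
ft_force: [-1.7, 2.4, 3.6]
grip_width: 0.0326
grasp_force: 37.7
```

View pics/s3.png

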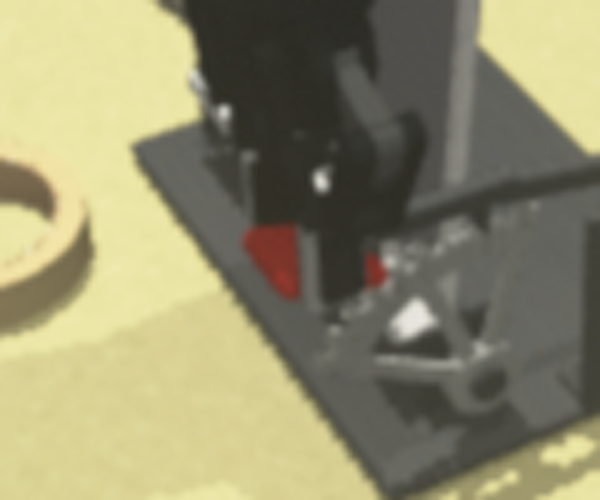

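The fingers now straddle the pedal (red visible either side of the pad at (340,265)) with a 38 N grip and almost no side force. I swing it up along its arc.

```bash
python3 -m creep '[[[-1.5,0,-6.5],[0,0,0]],[[-1.7,0,-6.3],[0,0,0]],[[-2.1,0,-6.3],[0,0,0]],[[-2.4,0,-6.2],[0,0,0]],[[-2.7,0,-6.1],[0,0,0]],[[-3,0,-5.9],[0,0,0]],[[-3.3,0,-5.7],[0,0,0]],[[-3.6,0,-5.6],[0,0,0]],[[-3.9,0,-5.3],[0,0,0]],[[-4,0,-5.2],[0,0,0]],[[0,0,0],[0,0,0]]]'
```

```text
clock: 7.15
eef_pos: [0.4882, 0.0955, 0.1665]
tool_rot: [-0.079, 0.997, 0.0, 0.0]
ft_force: [0.8, 3.8, -0.1]
grip_width: 0.0326
grasp_force: 31.9
```

```bash
python3 -m creep '[[[0,0,0],[0,0,0]],[[0,0,0],[0,0,0]],[[3,0,-25],[0,0,0]],[[5,0,-30],[0,0,0]],[[5,0,-30],[0,0,0]],[[0,0,0],[0,0,0]]]' 60
python3 - <<'E'
from h import *
np.set_printoptions(precision=4,suppress=True)
o=bot.get_obs();M=R.from_quat(o['tool_rot'])
for c in ['side','scene']:
    p=vision.camera(c)
    for q in ['pedal_top','board_top']: 
        for d in vision.place_of(p,q)[:1]: print(c,q,d['score'],wpt(p,d['position']))
y=np.radians(9.1);S=np.array([[np.cos(y),-np.sin(y)],[np.sin(y),np.cos(y)]])
xy=S@[-45,-20]+[511,227]
print('shift mm',M.inv().apply(np.array([*xy,255])-o['eef_pos']*1000),M.as_matrix(),o['joint_pos'])
E
```

```text
clock: 7.9
eef_pos: [0.4764, 0.0929, 0.2533]
tool_rot: [-0.079, 0.997, -0.0, 0.003]
ft_force: [0.1, 0.0, -0.5]
grip_width: 0.0602
grasp_force: 0.0
side pedal_top 0.93 [0.5235 0.1819 0.1404]
side board_top 0.65 [0.4725 0.057  0.3122]
scene pedal_top 0.89 [0.4972 0.0978 0.1973]
scene board_top 0.96 [0.525  0.2215 0.1979]
shift mm [-10.3703 106.9451  -1.7566] [[-0.9874 -0.1581  0.0053]
 [-0.1581  0.9874  0.    ]
 [-0.0052 -0.0008 -1.    ]] [ 0.1933  0.1907  0.0723  1.4472 -0.001   0.0345]
```

The pedal is up (z ≈ 0.197). Next I close the fingers, move in front of the board's face and pitch the tool to 45°.

```bash
python3 -m creep '[[[0,27,0],[0,0,0]],[[2,27,0],[0,0,0]],[[5,27,0],[0,0,0]],[[3,26,0],[0,0,0]],[[0,0,0],[0,-0.157,0]],[[0,0,0],[0,-0.157,0]],[[0,0,0],[0,-0.157,0]],[[0,0,0],[0,-0.157,0]],[[0,0,0],[0,-0.157,0]],[[0,0,0],[0,0,0]]]' 0
python3 - <<'E'
from h import *
np.set_printoptions(precision=4,suppress=True)
o=bot.get_obs();M=R.from_quat(o['tool_rot'])
y=np.radians(9.1);S=np.array([[np.cos(y),-np.sin(y)],[np.sin(y),np.cos(y)]])
pts=[[-40,165],[0,165]]+[[130*np.cos(s)-4*np.sin(s),40+130*np.sin(s)+4*np.cos(s)] for s in np.radians([80,70,60,50,47,45])]
prev=o['eef_pos']*1000
for x,z in pts:
    t=np.array([*(S@[x,-20]+[511,227]),z]);print((x,z),M.inv().apply(t-prev).round(1));prev=t
print(o['joint_pos'],M.as_matrix())
E
```

```text
clock: 9.45
eef_pos: [0.4419, 0.1939, 0.2422]
tool_rot: [-0.076, 0.923, 0.028, 0.376]
ft_force: [-0.8, -0.8, 0.2]
grip_width: -0.0001
grasp_force: 0.0
(-40, 165) [29.9  2.1 78.6]
(0, 165) [-28.7  -0.1  27.9]
(np.float64(18.63503208465212), np.float64(168.7196006022548)) [-15.9  -0.1  10.3]
(np.float64(40.70384814919331), np.float64(163.52812127547077)) [-12.2  -0.   19.1]
(np.float64(61.53589838486226), np.float64(154.583302491977)) [-8.7 -0.  20.9]
(np.float64(80.4982114867742), np.float64(142.1569280442133)) [-4.9  0.  22.1]
(np.float64(85.73437200164813), np.float64(137.80397465074216)) [-0.7  0.   6.8]
(np.float64(89.095454429505), np.float64(134.75230867899737)) [-0.3  0.   4.5]
[ 0.6384 -0.3363 -0.7486  0.447  -0.3301  0.3508] [[-0.7065 -0.1608  0.6892]
 [-0.1195  0.987   0.1078]
 [-0.6976 -0.0062 -0.7165]]
```

```bash
python3 -m creep '[[[15,1,39],[0,0,0]],[[15,1,39],[0,0,0]],[[-14,0,14],[0,0,0]],[[-14,0,14],[0,0,0]],[[-8,0,5],[0,0,0]],[[-8,0,5],[0,0,0]],[[-6,0,9],[0,0,0]],[[-6,0,10],[0,0,0]],[[0,0,0],[0,0,0]]]'
cat >> h.py <<'E'
def slope():
    p=vision.camera('scene'); z=p['z_map']; v,u=np.mgrid[:480,:640]
    rays=np.stack([u,v,np.ones_like(u)],-1)@np.linalg.inv(p['K']).T*z[...,None]
    W=(rays-np.ravel(p['tvec']))@cv2.Rodrigues(np.array(p['rvec'],float))[0]
    y=np.radians(9.1); d=W-[.511,.227,.04]
    S=np.stack([d[...,0]*np.cos(y)+d[...,1]*np.sin(y),-d[...,0]*np.sin(y)+d[...,1]*np.cos(y),d[...,2]],-1)
    m=(z>0)&(S[...,2]>.045)&(S[...,2]<.17)&(S[...,0]>-.02)&(S[...,0]<.16)&(S[...,1]>.02)&(S[...,1]<.085)
    P=S[m]; f=np.polyfit(P[:,0],P[:,2],1) if np.ptp(P[:,0])>np.ptp(P[:,2]) else None
    best=None;rng=np.random.default_rng(0)
    for _ in range(300):
        q=P[rng.choice(len(P),3,False)];n=np.cross(q[1]-q[0],q[2]-q[0]);n/=np.linalg.norm(n)+1e-12
        i=abs((P-q[0])@n)<.002
        if best is None or i.sum()>best.sum():best=i
    Q=P[best];n=np.linalg.svd(Q-Q.mean(0),full_matrices=False)[2][2]; n=n*np.sign(n[2])
    im=p['image'].astype(int);r=(im[...,2]>130)&(im[...,1]<70)&(im[...,0]<70)&(z>0)&(abs(S[...,1]+.12)<.04)&(S[...,2]>.05)
    return np.degrees(np.arctan2(-n[0],n[2])),n,best.mean(),r.sum(),np.median(S[r],0)+[0,0,.04] if r.any() else None,p
E
python3 - <<'E'
from h import *
np.set_printoptions(precision=4,suppress=True)
print(slope()[:5])
E
```

```text
clock: 10.58
eef_pos: [0.5616, 0.2178, 0.1749]
tool_rot: [-0.073, 0.921, 0.031, 0.382]
ft_force: [-0.3, -0.4, 0.1]
grip_width: -0.0001
grasp_force: 0.1
(np.float64(77.43944803689702), array([-0.9761,  0.002 ,  0.2175]), np.float64(0.9335054874112331), np.int64(0), None)
```

Run:
```python
from h import *
s=slope();p=s[5];i=p['image'][130:330,200:440];print(s[:5],bot.get_obs()['eef_pos'])
cv2.imwrite('pics/c4.png',cv2.resize(i,None,fx=3,fy=3))
```

```text
(np.float64(77.23614041669987), array([-0.97528836, -0.00105944,  0.22093324]), np.float64(0.9318181818181818), np.int64(0), None) [0.55974585 0.21715705 0.17306552]
```

View pics/c4.png

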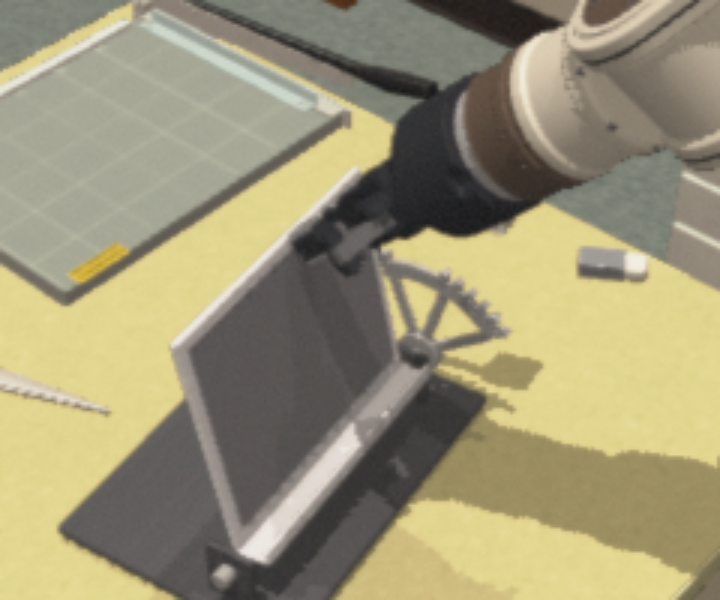

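The crop shows the closed fingertips on the face near the top edge at (330,245), and the board only slightly lowered. I check the plane's offset from the hinge against the TCP.

```bash
cat >> h.py <<'E'
def look():
    p=vision.camera('scene'); z=p['z_map']; v,u=np.mgrid[:480,:640]
    rays=np.stack([u,v,np.ones_like(u)],-1)@np.linalg.inv(p['K']).T*z[...,None]
    W=(rays-np.ravel(p['tvec']))@cv2.Rodrigues(np.array(p['rvec'],float))[0]
    y=np.radians(9.1); d=W-[.511,.227,0]
    S=np.stack([d[...,0]*np.cos(y)+d[...,1]*np.sin(y),-d[...,0]*np.sin(y)+d[...,1]*np.cos(y),d[...,2]],-1)
    return p,S
E
python3 - <<'E'
from h import *
np.set_printoptions(precision=4,suppress=True)
p,S=look()
# points sampled on board in image: crop coords /3 + offset
for cx,cy in [(210,370),(230,430),(260,480),(280,420),(300,350),(250,380),(180,345),(240,540),(330,265),(300,230)]:
    u,v=200+cx//3,130+cy//3; print((cx,cy),np.median(S[v-1:v+2,u-1:u+2].reshape(-1,3),0))
E
```

```text
(210, 370) [0.026  0.0757 0.1701]
(230, 430) [0.0159 0.0779 0.1277]
(260, 480) [0.006  0.0643 0.0777]
(280, 420) [0.0102 0.0344 0.0996]
(300, 350) [0.0171 0.0014 0.1295]
(250, 380) [0.0203 0.0505 0.1429]
(180, 345) [0.0333 0.0937 0.1982]
(240, 540) [0.0016 0.0918 0.052 ]
(330, 265) [ 0.0236 -0.0411  0.1612]
(300, 230) [ 0.023  -0.0119  0.2099]
```

Run:
```python
from h import *
o=bot.get_obs();M=R.from_quat(o['tool_rot']).as_matrix()
p=vision.camera('scene')
for k in [0,20,40,60,80]:
    print(k,((proj(p,o['eef_pos']-M[:,2]*k/1000)[0]-[200,130])*3).round())
print(np.round(o['ft_force'],1),o['eef_pos'],M.round(3))
q=vision.camera('wrist');cv2.imwrite('pics/w5.png',q['image'])
```

```text
0 [275. 259.]
20 [295. 249.]
40 [314. 239.]
60 [335. 228.]
80 [356. 217.]
[ 0.2  0.2 -0.3] [0.55947589 0.21704243 0.1728038 ] [[-0.7   -0.159  0.697]
 [-0.113  0.987  0.112]
 [-0.705 -0.    -0.709]]
```

View pics/w5.png

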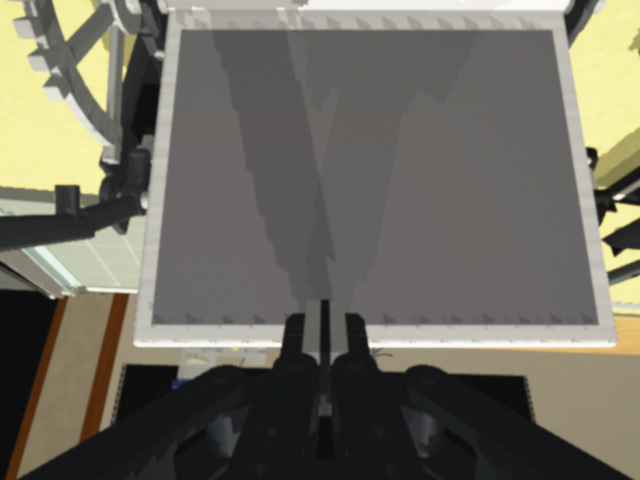

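The wrist view shows the fingertips at (325,300), in front of the mat just below the top edge (row 335). They look shorter than the TCP suggests, so I measure tip and board in the tool frame.

Run:
```python
from h import *
np.set_printoptions(precision=1,suppress=True)
q=vision.camera('wrist');T=q['tool_from_camera'];print(T)
def f(u,v):
    z=q['z_map'][v,u];c=np.linalg.inv(q['K'])@[u,v,1]*z
    return (T[:3,:3]@c+T[:3,3])*1000
for u,v in [(325,290),(315,305),(335,305),(312,320),(340,320),(325,340),(325,400),(295,320),(355,320),(200,320),(450,320),(200,100),(450,100),(325,200),(200,335),(450,338)]: print((u,v),f(u,v),q['z_map'][v,u])
s=proj
p=vision.camera('scene');print(proj(p,[0,0,0]))
```

```text
[[-0.  -1.  -0.3  0.1]
 [ 1.  -0.   0.   0. ]
 [-0.  -0.3  1.  -0.2]
 [ 0.   0.   0.   1. ]]
(325, 290) [  7.2   0.3 -18.3] 0.16781622
(315, 305) [ 10.   -3.2 -36.8] 0.14938383
(335, 305) [ 10.3   3.8 -37.4] 0.14867759
(312, 320) [  9.8  -4.  -47. ] 0.13969295
(340, 320) [ 10.3   5.2 -47.9] 0.13870506
(325, 340) [ 10.2   0.3 -60. ] 0.12724192
(325, 400) [ -5.6   0.3 -67. ] 0.12546289
(295, 320) [  6.4 -10.  -41. ] 0.14650494
(355, 320) [  6.1  10.7 -40.3] 0.14725055
(200, 320) [ -2.6 -48.1 -24.6] 0.16485016
(450, 320) [ -2.9  48.9 -24.2] 0.16541788
(200, 100) [ 78.4 -55.   26.8] 0.18864222
(450, 100) [78.4 56.2 28.1] 0.19002484
(325, 200) [38.6  0.4  3. ] 0.17834792
(200, 335) [ -7.7 -47.9 -27. ] 0.16414726
(450, 338) [ -8.9  48.6 -27.3] 0.16428083
[[617.1 370.8]]
```

Run:
```python
from h import *
np.set_printoptions(precision=1,suppress=True)
q=vision.camera('wrist');T=q['tool_from_camera']
def f(u,v):
    z=q['z_map'][v,u];c=np.linalg.inv(q['K'])@[u,v,1]*z
    return (T[:3,:3]@c+T[:3,3])*1000
for v in range(286,330,2): print(v,f(318,v),f(332,v),q['image'][v,318],q['image'][v,325])
print(slope()[0],bot.get_obs()['eef_pos']*1000)
```

```text
286 [  8.7  -2.4 -17.8] [  8.6   3.1 -17.6] [81 82 82] [84 81 84]
288 [  7.7  -2.4 -17.7] [  7.8   3.1 -17.7] [82 83 84] [83 82 84]
290 [  7.   -2.4 -18. ] [  7.2   3.1 -18.2] [80 80 82] [82 81 84]
292 [  6.6  -2.4 -19. ] [  6.4   3.1 -18.6] [82 81 83] [83 82 84]
294 [  5.6  -2.4 -18.6] [  5.5   3.1 -18.4] [83 85 85] [83 81 84]
296 [  4.9  -2.4 -18.9] [  5.    3.1 -19.3] [83 82 83] [82 82 84]
298 [  4.   -2.4 -19. ] [  4.5   3.1 -20. ] [83 83 85] [74 74 75]
300 [ 10.6  -2.2 -33.9] [ 10.3   2.8 -33.4] [91 93 93] [35 36 36]
302 [ 10.6  -2.2 -35.5] [ 10.3   2.8 -35. ] [ 94 100  98] [18 18 17]
304 [ 10.6  -2.1 -37.1] [ 11.1   2.7 -38.1] [91 98 97] [21 20 20]
306 [ 10.6  -2.1 -38.6] [ 10.7   2.7 -38.8] [93 98 98] [18 19 16]
308 [  9.9  -2.1 -38.8] [ 10.1   2.7 -39.2] [94 99 98] [20 21 19]
310 [ 10.8  -2.1 -42.1] [ 10.2   2.7 -40.8] [94 98 97] [19 19 17]
312 [ 10.3  -2.1 -42.4] [ 10.5   2.7 -42.9] [93 97 95] [17 18 17]
314 [ 11.   -2.  -45.2] [ 10.1   2.7 -43.5] [93 99 98] [22 22 20]
316 [ 10.1  -2.  -44.9] [ 10.7   2.6 -46.1] [91 95 96] [20 18 17]
318 [ 10.8  -2.  -47.5] [ 10.6   2.6 -47.2] [94 99 97] [20 18 19]
320 [ 10.7  -2.  -48.7] [ 10.5   2.6 -48.2] [93 98 98] [19 19 17]
322 [ 10.6  -2.  -49.8] [ 10.6   2.5 -49.8] [95 99 98] [16 16 16]
324 [ 10.5  -1.9 -50.9] [ 10.9   2.5 -51.6] [93 98 98] [20 18 17]
326 [ 10.6  -1.9 -52.4] [ 10.5   2.5 -52.1] [92 96 96] [20 19 18]
328 [ 10.2  -1.9 -52.9] [ 10.1   2.5 -52.7] [92 96 96] [21 20 19]
77.41221409188623 [560.  217.3 173.5]
```

The measurement shows the real fingertip about 30 mm behind the reported TCP (which also explains the first missed pinch). I recompute the push with that offset, starting lower on the board.

Run:
```python
from h import *
np.set_printoptions(precision=1,suppress=True)
o=bot.get_obs();M=R.from_quat(o['tool_rot']);Y=R.from_euler('z',9.1,degrees=True)
prev=o['eef_pos']*1000
for s,r,b in [(77.4,125,-12),(77.4,125,0),(70,125,0),(64,125,0),(58,125,0),(54,125,0),(50,125,0),(47,125,0),(45,125,0)]:
    a=np.radians(s);h=4-b
    C=Y.apply([r*np.cos(a)-h*np.sin(a),-20,40+r*np.sin(a)+h*np.cos(a)])+[511,227,0]
    t=C+M.apply([11,0,29]);print(s,M.inv().apply(t-prev),t);prev=t
```

```text
77.4 [41.6 -2.7  9.8] [538.2 211.1 137.2]
77.4 [-6.4 -0.  10.1] [549.8 213.  134.6]
70 [-8.2 -0.  13.9] [565.2 215.4 130.5]
64 [-5.3 -0.  12. ] [577.3 217.4 125.8]
58 [-4.  -0.  12.5] [588.8 219.2 119.8]
54 [-1.9 -0.   8.5] [596.1 220.4 115.2]
50 [-1.3 -0.   8.6] [603.  221.5 110. ]
47 [-0.6 -0.   6.5] [608.  222.3 105.9]
45 [-0.2 -0.   4.4] [611.2 222.8 102.9]
```

```bash
python3 -m creep '[[[21,-1,-5],[0,0,0]],[[21,-1,15],[0,0,0]],[[-6,0,10],[0,0,0]],[[-4,0,7],[0,0,0]],[[-4,0,7],[0,0,0]],[[-5,0,12],[0,0,0]],[[-4,0,12],[0,0,0]],[[-2,0,8],[0,0,0]],[[-1,0,6],[0,0,0]],[[0,0,0],[0,0,0]]]'
python3 - <<'E'
from h import *
print(slope()[:5])
E
```

```text
clock: 12.28
eef_pos: [0.6008, 0.2219, 0.112]
tool_rot: [-0.073, 0.921, 0.031, 0.382]
ft_force: [0.1, -0.0, -0.4]
grip_width: 0.0002
grasp_force: 0.0
(np.float64(51.99191129196473), array([-0.78792331, -0.00114649,  0.61577231]), np.float64(0.7604115629593337), np.int64(0), None)
```

```bash
python3 -m creep '[[[-1,0,4],[0,0,0]],[[0,0,3.5],[0,0,0]],[[0,0,0],[0,0,0]]]'
python3 -m creep '[[[0,0,-30],[0,0,0]],[[0,0,-40],[0,0,0]],[[0,0,-40],[0,0,0]],[[0,0,-30],[0,0,0]],[[0,0,0],[0,0,0]]]'
python3 - <<'E'
from h import *
np.set_printoptions(precision=4,suppress=True)
print(slope()[:5])
o=bot.get_obs();M=R.from_quat(o['tool_rot']);print(o['eef_pos'])
p=vision.camera('side')
im=p['image'].astype(int);z=p['z_map'];r=(im[...,2]>110)&(im[...,1]<70)&(im[...,0]<70)&(z>0)
v,u=np.nonzero(r);P=np.array([wpt(p,(a,b)) for a,b in zip(u,v)]);k=(P[:,2]>.1)&(abs(P[:,1]-.1)<.05);print('red',k.sum(),np.median(P[k],0),P[k].min(0),P[k].max(0))
E
```

```text
clock: 12.7
eef_pos: [0.6064, 0.2228, 0.1075]
tool_rot: [-0.073, 0.921, 0.031, 0.382]
ft_force: [-0.3, -0.1, 1.5]
grip_width: -0.0001
grasp_force: 0.2
clock: 13.32
eef_pos: [0.5081, 0.2076, 0.2084]
tool_rot: [-0.074, 0.92, 0.032, 0.383]
ft_force: [0.8, 0.2, -0.4]
grip_width: -0.0003
grasp_force: 0.0
(np.float64(48.7493598628924), array([-0.7518,  0.0042,  0.6593]), np.float64(0.840782122905028), np.int64(0), None)
[0.5082 0.2074 0.2071]
red 164 [0.4851 0.0839 0.2093] [0.4723 0.0788 0.1748] [0.5133 0.1055 0.2153]
```

The board is at 48.7° and free. I go back to a vertical tool and move over the raised pedal's front edge.

```bash
python3 -m creep '[[[25,0,-35],[0,0.157,0]],[[15,0,-25],[0,0.157,0]],[[0,0,0],[0,0.157,0]],[[0,0,0],[0,0.157,0]],[[0,0,0],[0,0.157,0]],[[0,0,0],[0,0,0]]]'
python3 - <<'E'
from h import *
np.set_printoptions(precision=4,suppress=True)
o=bot.get_obs();M=R.from_quat(o['tool_rot']);Y=R.from_euler('z',9.1,degrees=True)
t=np.array([490,95.5,0])+Y.apply([-15,0,0]);t[2]=225
print(M.as_matrix(),o['eef_pos'],'shift',M.inv().apply(t-o['eef_pos']*1000),t)
E
```

```text
clock: 14.18
eef_pos: [0.4478, 0.1971, 0.218]
tool_rot: [-0.079, 0.997, -0.0, 0.006]
ft_force: [0.8, -0.9, -1.0]
grip_width: -0.0
grasp_force: 0.0
[[-0.9875 -0.157   0.0121]
 [-0.157   0.9876  0.0002]
 [-0.0119 -0.0017 -0.9999]] [0.4478 0.1971 0.218 ] shift [ -10.8514 -107.0314   -6.7194] [475.1888  93.1276 225.    ]
```

```bash
python3 -m creep '[[[-3,-27,-4],[0,0,0]],[[-3,-27,-3],[0,0,0]],[[-3,-27,0],[0,0,0]],[[-2,-26,0],[0,0,0]],[[0,0,0],[0,0,0]],[[0,0,17],[0,0,0]],[[0,0,16],[0,0,0]],[[0,0,0],[0,0,0]]]'
python3 -m creep '[[[5,0,6],[0,0,0]],[[4.8,0,6],[0,0,0]],[[4.4,0,6.4],[0,0,0]],[[4,0,6.6],[0,0,0]],[[3.6,0,6.8],[0,0,0]],[[3.2,0,7],[0,0,0]],[[2.8,0,7.2],[0,0,0]],[[2.4,0,7.3],[0,0,0]],[[2,0,7.4],[0,0,0]],[[1.7,0,7.5],[0,0,0]],[[0,0,0],[0,0,0]]]'
cat >> h.py <<'E'
def red():
    out=[]
    for c in ['side','scene']:
        p=vision.camera(c);im=p['image'].astype(int);z=p['z_map'];r=(im[...,2]>110)&(im[...,1]<70)&(im[...,0]<70)&(z>0)
        v,u=np.nonzero(r);P=np.array([wpt(p,(a,b),z[b,a]) for a,b in zip(u,v)]);k=(P[:,2]>.1)&(abs(P[:,1]-.1)<.05)&(P[:,0]<.56);P=P[k]
        out.append((c,k.sum(),np.median(P,0),P.min(0),P.max(0)) if k.any() else (c,0))
    return out
E
python3 - <<'E'
from h import *
np.set_printoptions(precision=4,suppress=True)
print(red(),slope()[0])
E
```

```text
clock: 15.18
eef_pos: [0.4718, 0.0938, 0.1951]
tool_rot: [-0.08, 0.997, 0.001, 0.008]
ft_force: [-0.7, -0.0, -1.3]
grip_width: -0.0003
grasp_force: 0.0
clock: 16.55
eef_pos: [0.4406, 0.088, 0.127]
tool_rot: [-0.08, 0.997, 0.001, 0.009]
ft_force: [0.2, -0.5, 0.7]
grip_width: -0.0003
grasp_force: 0.0
[('side', np.int64(173), array([0.485 , 0.0832, 0.2094]), array([0.4721, 0.0765, 0.1835]), array([0.5064, 0.1055, 0.2171])), ('scene', np.int64(143), array([0.4814, 0.1088, 0.2092]), array([0.4695, 0.0838, 0.1855]), array([0.5006, 0.1158, 0.2162]))] 48.54744664833215
```

The pedal is still up (z ≈ 0.209), so the tip slid off its front edge. I withdraw forward, rise, and press again farther back on the pedal.

```bash
python3 -m creep '[[[15,0,0],[0,0,0]],[[15,0,-20],[0,0,0]],[[0,0,-50],[0,0,0]],[[0,0,-40],[0,0,0]],[[0,0,0],[0,0,0]]]'
python3 - <<'E'
from h import *
np.set_printoptions(precision=4,suppress=True)
o=bot.get_obs();M=R.from_quat(o['tool_rot'])
print(o['eef_pos'],red(),'shift',M.inv().apply(np.array([490,95,225])-o['eef_pos']*1000))
E
```

```text
clock: 17.32
eef_pos: [0.411, 0.0833, 0.2406]
tool_rot: [-0.08, 0.997, 0.001, 0.013]
ft_force: [1.0, 0.3, -0.9]
grip_width: 0.0002
grasp_force: 0.0
[0.411  0.0833 0.2406] [('side', np.int64(156), array([0.4857, 0.082 , 0.2084]), array([0.4728, 0.0771, 0.1866]), array([0.5065, 0.1042, 0.2164])), ('scene', np.int64(140), array([0.4817, 0.1092, 0.2083]), array([0.4712, 0.0813, 0.1855]), array([0.501 , 0.117 , 0.2168]))] shift [-79.4208  -1.0441  17.733 ]
```

```bash
python3 -m creep '[[[-27,0,0],[0,0,0]],[[-27,0,0],[0,0,0]],[[-25,-1,0],[0,0,0]],[[0,0,0],[0,0,0]],[[0,0,15],[0,0,0]],[[0,0,15],[0,0,0]],[[0,0,15],[0,0,0]],[[0,0,8],[0,0,0]],[[0,0,0],[0,0,0]]]'
python3 - <<'E'
from h import *
np.set_printoptions(precision=4,suppress=True)
print(red(),bot.get_obs()['ft_force'])
E
```

```text
clock: 18.55
eef_pos: [0.4888, 0.0948, 0.1853]
tool_rot: [-0.08, 0.997, 0.001, 0.01]
ft_force: [2.2, -0.3, 0.1]
grip_width: 0.0001
grasp_force: 0.7
[('side', np.int64(155), array([0.4851, 0.083 , 0.2079]), array([0.4722, 0.077 , 0.1841]), array([0.5063, 0.1072, 0.2169])), ('scene', np.int64(137), array([0.4815, 0.1094, 0.2074]), array([0.4713, 0.0817, 0.1866]), array([0.5022, 0.1164, 0.2168]))] [-0.6173 -0.7108 -0.1786]
```

```bash
python3 -m creep '[[[2,0,6],[0,0,0]],[[3,0,6],[0,0,0]],[[3.5,0,6],[0,0,0]],[[3.4,0,6],[0,0,0]],[[3,0,6],[0,0,0]],[[2.7,0,6],[0,0,0]],[[0,0,0],[0,0,0]]]'
python3 - <<'E'
from h import *
np.set_printoptions(precision=4,suppress=True)
print(red(),bot.get_obs()['ft_force'])
E
```

```text
clock: 19.52
eef_pos: [0.4713, 0.0919, 0.1486]
tool_rot: [-0.08, 0.997, 0.001, 0.009]
ft_force: [-0.1, 0.8, -0.1]
grip_width: -0.0001
grasp_force: 0.0
[('side', np.int64(272), array([0.4628, 0.0852, 0.1575]), array([0.4454, 0.0718, 0.144 ]), array([0.4858, 0.1064, 0.164 ])), ('scene', np.int64(210), array([0.4619, 0.0994, 0.1568]), array([0.4437, 0.0776, 0.1448]), array([0.4829, 0.1128, 0.1643]))] [-0.5245  0.8921  0.0868]
```

The pedal snapped over and sits at z ≈ 0.157, 12 mm above home, so the lever is near 0.09 rad with the pawl on a tooth. I return to the board to nudge it.

```bash
python3 -m creep '[[[5,0,-40],[0,0,0]],[[5,0,-40],[0,0,0]],[[5,27,0],[0,0,0]],[[5,27,0],[0,0,0]],[[0,27,0],[0,0,0]],[[0,26,0],[0,0,0]],[[0,0,0],[0,-0.157,0]],[[0,0,0],[0,-0.157,0]],[[0,0,0],[0,-0.157,0]],[[0,0,0],[0,-0.157,0]],[[0,0,0],[0,-0.157,0]],[[0,0,0],[0,0,0]]]'
python3 - <<'E'
from h import *
np.set_printoptions(precision=4,suppress=True)
o=bot.get_obs();M=R.from_quat(o['tool_rot'])
print(M.as_matrix(),'shift',M.inv().apply(np.array([606,222.5,108])-o['eef_pos']*1000),slope()[0],red())
E
```

```text
clock: 21.12
eef_pos: [0.428, 0.1912, 0.2218]
tool_rot: [-0.076, 0.919, 0.029, 0.385]
ft_force: [-0.8, 1.1, -0.9]
grip_width: 0.0002
grasp_force: 0.0
[[-0.6921 -0.1616  0.7035]
 [-0.1172  0.9868  0.1114]
 [-0.7122 -0.0053 -0.7019]] shift [-45.8081   2.7614 208.5634] 48.24658086864218 [('side', np.int64(231), array([0.4644, 0.083 , 0.157 ]), array([0.4456, 0.0722, 0.1434]), array([0.4844, 0.1067, 0.1639])), ('scene', np.int64(78), array([0.4571, 0.1075, 0.1555]), array([0.4441, 0.098 , 0.1443]), array([0.4834, 0.113 , 0.1632]))]
```

```bash
python3 -m creep '[[[-23,1,30],[0,0,0]],[[-23,2,40],[0,0,0]],[[0,0,45],[0,0,0]],[[0,0,45],[0,0,0]],[[0,0,30],[0,0,0]],[[0,0,10],[0,0,0]],[[0,0,0],[0,0,0]]]'
python3 - <<'E'
from h import *
np.set_printoptions(precision=4,suppress=True)
o=bot.get_obs();M=R.from_quat(o['tool_rot'])
print('shift',M.inv().apply(np.array([606,222.5,108])-o['eef_pos']*1000),slope()[0],red())
E
```

```text
clock: 22.15
eef_pos: [0.6091, 0.2256, 0.1241]
tool_rot: [-0.073, 0.917, 0.031, 0.39]
ft_force: [-0.6, -0.1, 0.8]
grip_width: 0.0
grasp_force: 0.0
shift [14.1064 -2.5848  8.5806] 48.56492713297535 [('side', np.int64(251), array([0.4636, 0.0835, 0.1572]), array([0.4456, 0.0728, 0.1436]), array([0.4864, 0.1061, 0.1634])), ('scene', np.int64(207), array([0.4606, 0.1001, 0.1569]), array([0.4449, 0.0782, 0.1424]), array([0.4834, 0.1119, 0.1645]))]
```

```bash
cat > ck.py <<'E'
from h import *
np.set_printoptions(precision=3,suppress=True)
print(round(slope()[0],2),[(r[0],r[1],r[2]) for r in red()],bot.get_obs()['ft_force'])
E
for k in 1; do python3 -m creep '[[[0,0,5],[0,0,0]],[[0,0,5],[0,0,0]],[[0,0,0],[0,0,0]]]'; python3 ck.py; python3 -m creep '[[[0,0,2],[0,0,0]],[[0,0,0],[0,0,0]]]'; python3 ck.py; done
```

```text
clock: 22.68
eef_pos: [0.6144, 0.2267, 0.1168]
tool_rot: [-0.073, 0.917, 0.031, 0.39]
ft_force: [-0.8, -0.6, 0.4]
grip_width: 0.0002
grasp_force: 0.1
48.86 [('side', np.int64(253), array([0.463, 0.084, 0.157])), ('scene', np.int64(205), array([0.46 , 0.101, 0.157]))] [ 0.044 -0.47  -0.844]
clock: 23.08
eef_pos: [0.6154, 0.2265, 0.1149]
tool_rot: [-0.073, 0.917, 0.031, 0.39]
ft_force: [-1.9, -0.1, 2.0]
grip_width: 0.0001
grasp_force: 1.6
47.61 [('side', np.int64(257), array([0.464, 0.084, 0.157])), ('scene', np.int64(206), array([0.46 , 0.1  , 0.157]))] [-1.96  -1.139  2.461]
```

Contact made; I keep nudging in small steps and watch the pedal.

```bash
python3 -m creep '[[[0,0,2],[0,0,0]],[[0,0,0],[0,0,0]]]'; python3 ck.py; python3 -m creep '[[[0,0,2],[0,0,0]],[[0,0,0],[0,0,0]]]'; python3 ck.py
```

```text
clock: 23.48
eef_pos: [0.6171, 0.2268, 0.1135]
tool_rot: [-0.073, 0.917, 0.031, 0.39]
ft_force: [-0.9, -0.3, 0.4]
grip_width: -0.0001
grasp_force: 1.0
46.92 [('side', np.int64(247), array([0.464, 0.083, 0.156])), ('scene', np.int64(214), array([0.461, 0.1  , 0.157]))] [-0.951  0.192  0.37 ]
clock: 23.88
eef_pos: [0.6185, 0.2271, 0.1122]
tool_rot: [-0.073, 0.917, 0.031, 0.39]
ft_force: [-0.9, -0.4, 0.6]
grip_width: 0.0002
grasp_force: 0.3
46.01 [('side', np.int64(244), array([0.463, 0.083, 0.144])), ('scene', np.int64(223), array([0.459, 0.098, 0.144]))] [-0.004  0.27   0.073]
```

The pedal dropped to z = 0.144, which is home, with the board at 46°. I back off completely, check, then press.

```bash
python3 -m creep '[[[0,0,-10],[0,0,0]],[[0,0,-10],[0,0,0]],[[0,0,0],[0,0,0]],[[0,0,0],[0,0,0]],[[0,0,0],[0,0,0]],[[0,0,0],[0,0,0]]]'; python3 ck.py; python3 -m creep '[[[0,0,8],[0,0,0]],[[0,0,8],[0,0,0]],[[0,0,4],[0,0,0]],[[0,0,2],[0,0,0]],[[0,0,0],[0,0,0]]]'; python3 -m creep '[[[0,0,1],[0,0,0]],[[0,0,1],[0,0,0]],[[0,0,0],[0,0,0]]]'
```

```text
clock: 24.78
eef_pos: [0.6042, 0.2247, 0.1259]
tool_rot: [-0.073, 0.917, 0.031, 0.39]
ft_force: [-0.2, -0.0, 0.1]
grip_width: -0.0
grasp_force: 0.0
45.62 [('side', np.int64(239), array([0.463, 0.083, 0.144])), ('scene', np.int64(222), array([0.458, 0.099, 0.144]))] [ 0.353  0.715 -0.484]
clock: 25.55
eef_pos: [0.6197, 0.2272, 0.1106]
tool_rot: [-0.073, 0.917, 0.031, 0.39]
ft_force: [0.3, 0.4, -0.2]
grip_width: 0.0001
grasp_force: 0.0
clock: 25.92
eef_pos: [0.6204, 0.2273, 0.11]
tool_rot: [-0.074, 0.917, 0.031, 0.39]
ft_force: [-11.0, -2.1, 8.7]
grip_width: 0.0
grasp_force: 7.0
```

```bash
python3 -m creep '[[[0,0,-0.4],[0,0,0]],[[0,0,0],[0,0,0]]]'; python3 ck.py; python3 -m creep '[[[0,0,-10],[0,0,0]],[[0,0,-30],[0,0,0]],[[0,0,-40],[0,0,0]],[[0,0,-40],[0,0,0]],[[0,0,0],[0,0,0]],[[0,0,0],[0,0,0]]]'; python3 ck.py
```

```text
clock: 26.18
eef_pos: [0.6203, 0.2273, 0.11]
tool_rot: [-0.074, 0.917, 0.031, 0.39]
ft_force: [-8.3, -1.3, 6.6]
grip_width: 0.0001
grasp_force: 5.1
44.34 [('side', np.int64(242), array([0.463, 0.084, 0.144])), ('scene', np.int64(222), array([0.459, 0.099, 0.144]))] [-7.773 -1.388  6.316]
clock: 27.08
eef_pos: [0.5359, 0.2139, 0.1932]
tool_rot: [-0.073, 0.917, 0.031, 0.39]
ft_force: [-0.4, 0.5, -0.6]
grip_width: 0.0
grasp_force: 0.0
44.83 [('side', np.int64(236), array([0.463, 0.083, 0.144])), ('scene', np.int64(223), array([0.459, 0.099, 0.144]))] [-0.747  0.308 -0.498]
```

The lock held at about 10 N, with the board near 44.5° and the pedal home. The robot is clear of everything, so I hand the job in.

```bash
python3 -c "
from workcell import workorder
print(workorder.job_done())"
```

```text
the job is handed in; nothing more can be done
None
```

The job is handed in: I released the pedal, tilted the board to about 45°, seated the lock fully home, and it held a test press of 10–14 N (you asked for about 5 N); no verdict was returned.

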